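# Two walnuts from the nut dispenser

## Robot

A 6-joint arm with a two-finger parallel gripper is mounted at the origin on the work surface. World frame = base frame: x ahead of the robot, y to its left, z up, the work surface at z = 0. Lengths are in m, angles in rad, forces in N, time in s.
With the tool pointing down it reaches from about 0.35 to 1 m from the base axis. Payload 7.1 kg.
Tool frame: the origin (TCP) lies between the finger pads; the fingertips stand 22 mm ahead of it and the grasp point (between the pads) lies 3 mm ahead of it; z points along the fingers, y is the line along which they close (so a half turn about z gives the same grasp; the last joint's range is limited). The gripper opens to 85 mm and grips with 20 to 120 N. Pads are 22 mm wide; open, the fingers measure 114 mm over their backs; the gripper's body (76 mm by 85 mm) begins 54 mm behind the grasp point. The pads swing forward as they close: fully open they stand 13 mm farther back than shut.
Start: joints at [-1.215, 0.423, 1.63, -0, 1.089, -0.019], TCP at [0.229, -0.582, 0.253] pointing down, gripper open.
Joint ranges: [-3, 3], [-0.9, 2.11], [0.09, 2.58], [-1.31, 4.45], [0.11, 2.69], [-2.54, 2.54]. Speed limits (rad/s): [2.39, 2.39, 3.01, 3.14, 3.14, 3.14].

## Interface

Orientations are given as a rotation vector (axis times angle).
In Python, from rig import manip gives the robot as it stands. The module is installed in compiled form; this text tells all that it offers. Calls block until the motion is done:
- manip.move_to(position, orientation): joint-space move of the TCP to a pose.
- manip.servo_line(position, orientation=None, rate=0.15): straight line of the TCP; orientation=None keeps the orientation; rate is the mean speed in m/s.
- manip.set_joints(angles): joint-space move.
- manip.command_gripper(opening, f_grip=None): finger opening in m; f_grip is the grip in N (None keeps the last); returns when the fingers have stopped.
- manip.hold(seconds).
- manip.solve_ik(position, orientation): joint angles nearest the present ones, or None.
- manip.camera(name): name is "scene" or "top" or "wrist"; returns a dict with "image" (420x560x3 uint8, red, green, blue), "fx", "fy", "cx", "cy" (pixels), "cam_to_world" (4x4, takes a point from camera to world coordinates); the wrist camera has in their place "mount" (4x4, takes a point from camera to tool coordinates, whose origin is the TCP and whose axes are the flange's). Camera axes: x right, y down, z forward; pixel columns grow to the right and rows downward; lengths in m; the calibration is good to about 2 mm. A picture is of the moment at which its call begins: read the wrist's pose just before it. There is no depth.
A pose or a line that the arm cannot do raises manip.IKError and nothing moves.
- manip.sign_off(): hands the job in; it is judged then, once.
Readings, each from a call of its own:
- manip.get_time(): time.
- manip.get_joint_positions(): joint angles.
- manip.get_joint_vel(): joint speeds.
- manip.get_tau(): joint torques, N m.
- manip.get_position(): TCP position.
- manip.get_ee_rot(): TCP orientation.
- manip.get_contact_force(): force on the tool from outside, world axes, zero at the start.
- manip.get_torque(): the same for the moment, N m.
- manip.get_width(): finger opening in m.
- manip.get_grip_force(): force on a finger pad.
Only numpy, scipy, OpenCV 4.12 (cv2) and the standard library are available. Lean on these libraries where they do the work, as an engineer would, in place of code of your own. Each camera call takes 0.05 s, during which the arm holds its last target. There are 200 camera calls.

## Task

Serve two walnuts into the bowl: turn the paddle knob on top of the larger nut dispenser, the one with the bowl under its outlet, clockwise seen from above by exactly two clicks, so that two walnuts drop into the bowl and the third stays inside, then let go of the knob. Leave the bowl standing where it is.

Things in the scene. Friction and masses are not known exactly. Their poses are not given: they have to be found in the camera images.
- paddle (a joint): Angle (rad) of the larger dispenser's paddle knob and its ten-pocket carousel. 0 at the start, at a stop; grows clockwise seen from above. A detent click every 36 degrees: one click 0.628, two 1.257. Turning takes up to 0.13 N m; let go within 12 degrees of a click, it snaps to it. Each click brings the next walnut over the outlet, where it drops in the click's second half.
- paddle_grip (a point): Grip point on the larger dispenser's knob, on its vertical axis. The knob is an upright black bar 52 mm long (point x), 14 thick (y), 32 tall: 12 above this point, 20 below, 30 from point to clear cover. The point turns with it. Fixed white dispenser, drum 164 mm across, knob top 172 above the worktop. A smaller one (drum 122, hazelnuts, no bowl) stands 0.36 to 0.6 m to its left or right.
- bowl: White bowl, 104 mm across the rim, 45 high, loose, on the larger dispenser's 8 mm foot plate, under its outlet. Origin: centre of its underside, about 78 mm from the knob's axis. The outlet, in the drum's floor, is 62 mm from the axis on the same side and 90 above the worktop; at the start the bar's x axis points to it.
- nut2: The second walnut in line in the larger dispenser: a brown ball 28 mm across, 14 g; origin at its centre. Starts in the drum, 108 mm above the worktop; falls into the bowl on the second click.
Not all that is in view belongs to the job. Several things have the shape of the bowl; the one meant has the colours described above.

How it is judged:
At the end, for the whole second after the job is handed in: The paddle knob of the larger dispenser rests two clicks (1.257 rad, within 0.2) clockwise of its start and is let go; the second walnut (so the first before it) lies in the bowl, within 45 mm of its axis; the bowl stands upright (within 10 degrees), at rest, within 20 mm of where it was (value of joint paddle between 1.057 and 1.457 rad and z of nut2 in the frame of bowl between 0 and 0.06 m and horizontal distance between nut2 and bowl below 0.045 m and angle between bowl's own z axis and vertical below 0.17 rad and distance of bowl from where it was at the start of the episode below 0.02 m and linear speed of bowl below 0.03 m/s); the robot touches nothing.
It fails at once if the knob is turned too far: more than 15 degrees past the second click (1.52 rad), where the third walnut may drop (value of joint paddle above 1.52 rad).
It fails at once if the bowl is pushed away from the outlet, by more than 30 mm (distance of bowl from where it was at the start of the episode above 0.03 m).
It also fails if it takes over 32 s, if anything falls off the work surface, if the arm or the gripper's body presses on something with over 40 N, if the wrist force passes 120 N, or if a joint passes its speed limit or range.

## Working session

There is one attempt and no reset: what is moved stays moved. The work goes in short steps, each a Python script; the robot and the scene stay as the last script left them, time stands still between calls to the robot, and variables do not carry over. Pictures are saved under pics/ and viewed, at most 10 in all, crops included, and the job is handed in when it is done.

```bash
mkdir -p pics; python3 - <<'E'
from rig import manip
import cv2,numpy as np,pickle
d={n:manip.camera(n) for n in("scene","top")}
pickle.dump(d,open("c.pkl","wb"))
for n in d: cv2.imwrite(f"pics/{n}.png",d[n]["image"][:,:,::-1]); print(n,d[n]["fx"],d[n]["cx"],d[n]["cy"],d[n]["cam_to_world"].round(3).tolist())
print(manip.get_ee_rot(),manip.get_time())
E
```

```text
scene 474.34513087155557 278.6319651639149 213.06066937044898 [[0.36, 0.754, -0.55, 1.191], [0.933, -0.28, 0.226, -0.176], [0.016, -0.594, -0.804, 0.981], [0.0, 0.0, 0.0, 1.0]]
top 492.1600445747435 276.2452315596265 208.24469692854174 [[-0.024, -0.988, 0.15, 0.413], [-1.0, 0.025, 0.001, 0.076], [-0.004, -0.15, -0.989, 1.534], [0.0, 0.0, 0.0, 1.0]]
[-3.08523920e+00 -5.85044780e-01  3.57925109e-04] 0.1
```

View pics/scene.png

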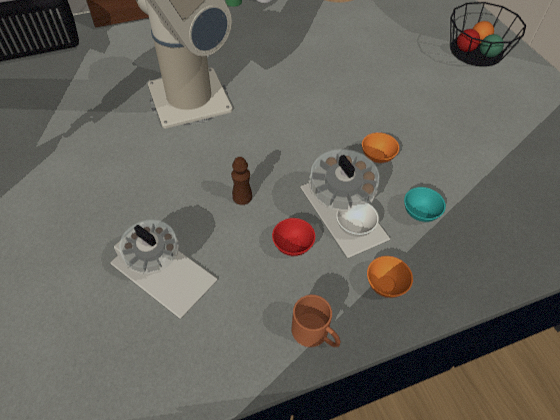

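View pics/top.png

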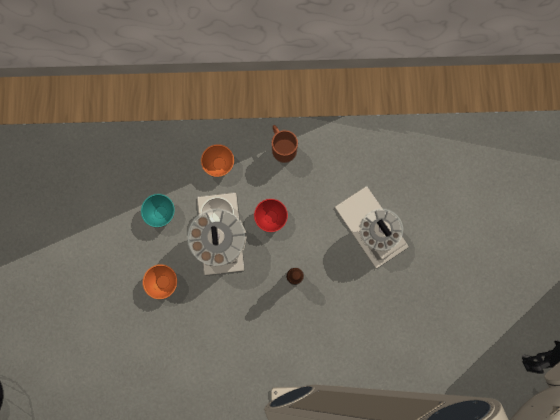

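The larger dispenser's knob is at about (214,236) in the top view and (347,166) in the scene view. The white bowl is beyond it at top (218,208). Next I measure the knob.

```bash
cat > h.py <<'E'
import numpy as np,cv2
def ray(c,u,v,T=None):
    T=c["cam_to_world"] if T is None else T
    d=T[:3,:3]@np.array([(u-c["cx"])/c["fx"],(v-c["cy"])/c["fy"],1]); return T[:3,3],d
def onz(c,u,v,z,T=None):
    o,d=ray(c,u,v,T); return o+d*(z-o[2])/d[2]
def dark(im,u,v,r,th=45):
    m=np.zeros(im.shape[:2],np.uint8); s=np.s_[v-r:v+r,u-r:u+r]
    m[s]=(im[s].max(2)<th)*255
    n,l,st,ce=cv2.connectedComponentsWithStats(m)
    k=1+np.argmax(st[1:,4]); return (l==k),st[k],ce[k]
E
python3 - <<'E'
from h import *;import pickle
d=pickle.load(open("c.pkl","rb"));R=[]
for n,u,v in(("top",214,236),("scene",347,166)):
    c=d[n];m,st,ce=dark(c["image"],u,v,20); print(n,st,ce)
    r=cv2.minAreaRect(np.argwhere(m)[:,::-1].astype(np.float32)); print(r)
    P=np.array([onz(c,*p,.168)[:2] for p in cv2.boxPoints(r)]);print(P.round(3).tolist()); print(onz(c,*ce,.162))
    R.append(ray(c,*ce))
    cv2.imwrite("pics/z_%s.png"%n,cv2.resize(c["image"][v-50:v+50,u-50:u+50,::-1],None,fx=4,fy=4,interpolation=2))
A=np.array([R[0][1],-R[1][1]]).T;s=np.linalg.lstsq(A,R[1][0]-R[0][0],rcond=None)[0]
print([R[i][0]+s[i]*R[i][1] for i in(0,1)])
a,b=[cv2.imread("pics/z_%s.png"%n) for n in("top","scene")];cv2.imwrite("pics/zz.png",np.hstack([a,b]))
E
```

```text
top [211 227   7  18  82] [214.09756098 235.40243902]
((214.1097412109375, 235.48780822753906), (17.558616638183594, 4.527693271636963), 83.6598129272461)
[[0.573, 0.261], [0.574, 0.248], [0.525, 0.243], [0.524, 0.256]]
[0.54937331 0.25268602 0.162     ]
scene [339 155  16  23 193] [346.29015544 165.96373057]
((346.2400207519531, 165.8200225830078), (22.0, 9.399999618530273), 53.13010025024414)
[[0.538, 0.234], [0.527, 0.258], [0.588, 0.262], [0.597, 0.239]]
[0.55868222 0.25115558 0.162     ]
[array([0.550356  , 0.25396077, 0.15210144]), array([0.55132647, 0.2561175 , 0.15247553])]
```

View pics/zz.png

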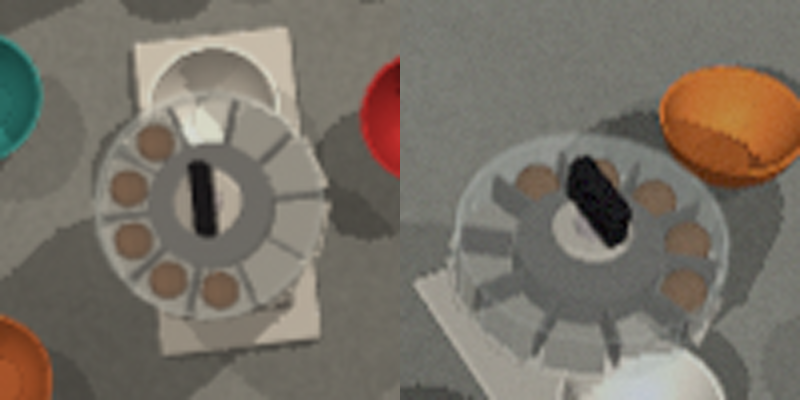

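Left crop: the bar runs from outlet-side end (200,165) to (206,232), tilted about 5° like the foot plate, with walnuts to the left of the outlet. So clockwise serves them. I'll hover over the knob and refine with the wrist camera.

```bash
cat >> h.py <<'E'
from scipy.spatial.transform import Rotation as Ro
def down(a):  # tool z down, tool x along yaw a
    return (Ro.from_euler("z",a)*Ro.from_euler("x",np.pi)).as_rotvec()
E
python3 - <<'E'
from h import *;from rig import manip
import pickle
p=[.550,.2535]
best=None
for a in(.1,.1+np.pi,.1-np.pi):
    for z in (.165,):
        q0=manip.solve_ik(p+[z],down(a));q1=manip.solve_ik(p+[z],down(a-1.2566));print(a,None if q0 is None else np.round(q0,2),None if q1 is None else np.round(q1,2))
    if best is None and q0 is not None and q1 is not None and abs(q0[5]-q1[5])<1.6: best=a
print(best)
manip.move_to(p+[.30],down(best))
T=np.eye(4);T[:3,3]=manip.get_position();T[:3,:3]=Ro.from_rotvec(manip.get_ee_rot()).as_matrix()
c=manip.camera("wrist");W=T@c["mount"];pickle.dump((c,W,best),open("w.pkl","wb"))
print(T[:3,3],manip.get_time(),c["mount"].round(3).tolist())
K=W[:3,:3].T@(np.array(p+[.172])-W[:3,3]);print("expect px",c["fx"]*K[0]/K[2]+c["cx"],c["fy"]*K[1]/K[2]+c["cy"])
cv2.imwrite("pics/w.png",c["image"][:,:,::-1])
E
```

```text
0.1 [ 0.41  0.51  1.73 -0.    0.9   1.88] None
3.241592653589793 [ 0.41  0.51  1.73  0.    0.9  -1.26] [ 0.41  0.51  1.73  0.    0.9  -0.  ]
-3.041592653589793 [ 0.41  0.51  1.73  0.    0.9  -1.26] [ 0.41  0.51  1.73  0.    0.9  -0.  ]
3.241592653589793
[0.55029853 0.25284048 0.29996327] 3.2833 [[-0.001, -0.963, -0.27, 0.069], [1.0, -0.001, 0.001, -0.0], [-0.002, -0.27, 0.963, -0.121], [0.0, 0.0, 0.0, 1.0]]
expect px 277.1443971605752 210.84176862637864
```

View pics/w.png

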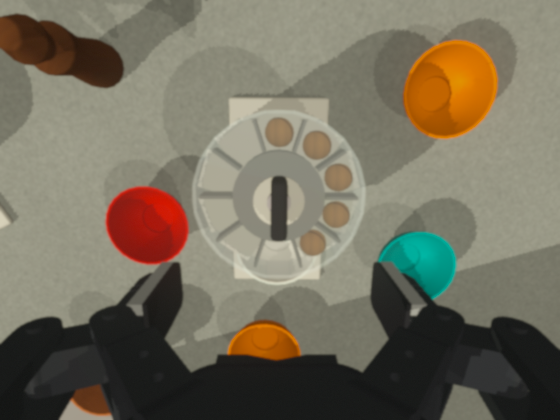

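The wrist view shows the bar at (279,208), upright and aligned with the tool, with the fingers at both sides. I'll refine from it, then descend and grip.

```bash
python3 - <<'E'
from h import *;from rig import manip
import pickle
c,W,a=pickle.load(open("w.pkl","rb"))
m,st,ce=dark(c["image"],279,208,45,60);r=cv2.minAreaRect(np.argwhere(m)[:,::-1].astype(np.float32));print(st,ce,r)
B=cv2.boxPoints(r);P=np.array([onz(c,*p,.170,W)[:2] for p in B])
e=max((P[1]-P[0],P[2]-P[1]),key=np.linalg.norm);yaw=np.arctan(e[1]/e[0]);p=onz(c,*ce,.168,W)[:2];print(p,yaw,np.linalg.norm(e))
if abs(yaw-.1)<.12 and np.hypot(*(p-[.55,.2535]))<.008:
    pickle.dump((p,yaw),open("k.pkl","wb"))
    o=down(yaw+np.pi)
    manip.command_gripper(.05)
    manip.servo_line([*p,.165],o,rate=.08)
    print(manip.get_contact_force())
    manip.command_gripper(.0,f_grip=30)
    print(manip.get_width(),manip.get_grip_force(),manip.get_contact_force(),manip.get_torque(),manip.get_position(),manip.get_time())
E
```

```text
[273 177  13  61 284] [281.4084507  196.49295775] ((279.0, 207.0), (60.0, 12.0), 90.0)
[0.53863394 0.25590065] 0.10521614008327834 0.05090292030978415
```

The mask was patchy, so the centroid is biased. The rectangle fit (51 mm long) is good, so I'll use its centre.

```bash
python3 - <<'E'
from h import *;from rig import manip
import pickle
c,W,a=pickle.load(open("w.pkl","rb"))
p=onz(c,279,207.5,.171,W)[:2];yaw=.103;print(p)
if np.hypot(*(p-[.55,.2535]))<.008:
    pickle.dump((p,yaw),open("k.pkl","wb"))
    o=down(yaw+np.pi)
    manip.command_gripper(.05)
    manip.servo_line([*p,.165],o,rate=.08)
    print(manip.get_contact_force())
    manip.command_gripper(.0,f_grip=30)
    print(manip.get_width(),manip.get_grip_force(),manip.get_contact_force(),manip.get_torque(),manip.get_position(),manip.get_time())
E
```

```text
[0.54730991 0.25476113]
[ 0.09601392 -0.24235118  0.00695587]
0.013149872548294016 31.20605707168579 [-1.26740537 -2.17447517  4.26492132] [-0.36823674  0.06740258 -0.40948724] [0.54743979 0.25454689 0.16531057] 5.975
```

Gripped. Turning clockwise in steps.

```bash
python3 - <<'E'
from h import *;from rig import manip
import pickle
p,yaw=pickle.load(open("k.pkl","rb"))
def turn(t,f,n):
    for s in np.linspace(f,t,n+1)[1:]:
        manip.servo_line([*p,.165],down(yaw+np.pi-s),rate=.05)
        a=Ro.from_rotvec(manip.get_ee_rot()).as_matrix()[:2,0]
        print(round(s,3),"yaw",round(((yaw+np.pi-np.arctan2(a[1],a[0])+np.pi)%(2*np.pi))-np.pi,3),manip.get_contact_force().round(1),manip.get_torque().round(2),round(manip.get_width(),4),round(manip.get_time(),2))
turn(.628,0,3);manip.hold(.6)
turn(1.257,.628,3);manip.hold(.6)
cv2.imwrite("pics/t.png",manip.camera("top")["image"][150:300,140:300,::-1].repeat(3,0).repeat(3,1))
E
```

```text
0.209 yaw 0.206 [-1.3  3.1  2.8] [0.52 0.15 0.11] 0.0135 6.33
0.419 yaw 0.417 [-0.5  8.7  1. ] [ 1.13  0.14 -0.32] 0.0136 6.69
0.628 yaw 0.625 [ 0.7 13.2 -1. ] [ 1.66 -0.05  0.06] 0.0134 7.05
0.838 yaw 0.835 [ 2.5 15.9 -3.6] [ 2.13 -0.25  0.16] 0.0135 8.01
1.047 yaw 1.045 [ 5.6 19.7 -7.1] [ 2.63 -0.63 -0.2 ] 0.0136 8.37
1.257 yaw 1.254 [ 9.4 21.3 -8.9] [ 2.81 -0.96  0.06] 0.0135 8.72
```

View pics/t.png

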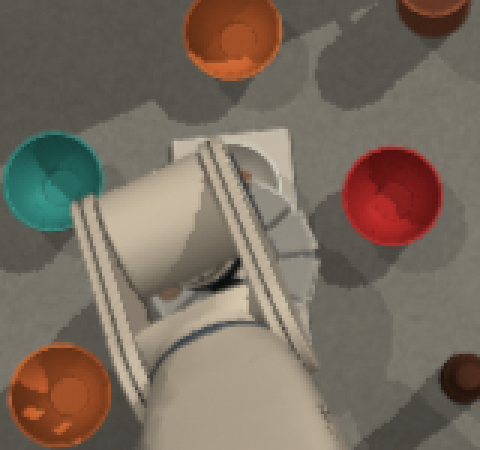

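A walnut is visible in the bowl at (245,175). Now I release, rise, back off and check.

```bash
python3 - <<'E'
from h import *;from rig import manip
import pickle
p,yaw=pickle.load(open("k.pkl","rb"))
manip.command_gripper(.05)
manip.servo_line([*p,.30],rate=.12)
manip.move_to([.42,-.05,.35],down(yaw+np.pi-1.257))
print(manip.get_time(),manip.get_contact_force())
c=manip.camera("top");s=manip.camera("scene")
m,st,ce=dark(c["image"],214,236,20);r=cv2.minAreaRect(np.argwhere(m)[:,::-1].astype(np.float32))
P=np.array([onz(c,*q,.170)[:2] for q in cv2.boxPoints(r)]);e=max((P[1]-P[0],P[2]-P[1]),key=np.linalg.norm)
print("turned",(yaw-np.arctan2(e[1],e[0]))%np.pi,st)
a=c["image"][180:280,160:260];b=s["image"][130:255,300:425]
cv2.imwrite("pics/f.png",np.hstack([cv2.resize(x,(400,400),interpolation=2) for x in(a,b)])[:,:,::-1])
E
```

```text
12.3583 [ 1.20364835 -0.10640737  0.28761683]
turned 1.2612273421822142 [206 230  18  11  89]
```

View pics/f.png

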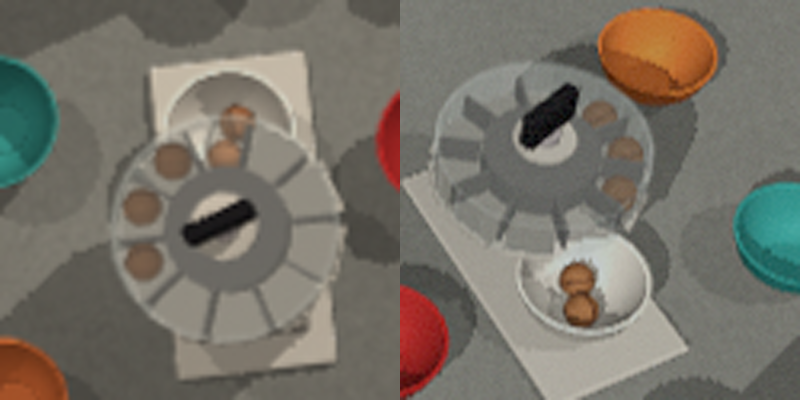

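Two walnuts lie in the bowl (right crop, about (578,295)) and three are still in the drum. The knob has turned 1.26 rad and the bowl hasn't moved, so I'm handing in.

```bash
python3 -c "
from rig import manip
print(manip.sign_off())"
```

```text
the job is handed in; nothing more can be done
None
```

Job handed in at about 12 s: the knob was turned two clicks clockwise (measured 1.26 rad) and released, two walnuts are in the bowl, the third is still inside, and the bowl stands where it was.

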